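Release the model turntable's brake and hold its index pin out

TASK

The model turntable has to be turned to its next side: first twist the red bar switch on the yellow brake box clockwise to its stop and let it go, so that it springs back, with the index pin still seated. Then grip the red pull knob of the turntable's index plunger, pull it straight up all the way to its stop, and finish while still holding it there, pin clear of its hole. Leave the foam models on the platter and everything else on the bench where they are.

Things in the scene. Friction and masses are not known exactly. Their poses are not given: they have to be found in the camera images.
- turntable: indexing turntable, screwed down: grey base, aluminium platter 210 mm wide, top 52 mm above the bench, small dark index holes on an 85 mm radius. Origin: centre of its underside on the bench. Its +x axis points from the centre to the blue bridge (36 mm wide, top at 72 mm) over the rim; 85 mm from the centre it carries the plunger's 22 mm steel barrel (72 to 102 mm) with the red knob on top
- pull_grip (a point): point on the axis of the red round pull knob on top of the index plunger, 117 mm above the bench while the pin is seated: the height to grip it. The knob is 28 mm wide and 26 mm high, 13 mm above and below this point; grip it from above, fingers in any direction, best closing across the turntable's x axis. The foam models on the platter stay below 95 mm
- pin_tip (a point): lower end of the 8 mm steel index pin; 10 mm below the platter's top while seated, 6 mm above it when fully pulled
- seat_hole (a point): centre of the mouth of the hole in which the index pin sits, in the platter's top face (fixed)
- plunger (a joint): lift of the sprung index plunger, m: 0 seated in its hole, 0.016 fully up against its stop; it moves straight up. The spring pulls it back down with about 5 N when seated and 11 N fully up, and it drops home when let go
- brake_box: yellow control box of the turntable's brake, screwed down, 120 x 100 mm (x, y), 60 mm high, black top plate. Origin: centre of its underside on the bench. The switch stands in the middle of its top; its +x axis points to the side with the two small lamps
- switch_grip (a point): point on the vertical turning axis of the switch, in its red bar handle, 90 mm above the bench: the height to grip it. The bar is 46 mm long (this point's x), 13 mm wide (its y) and spans 67 to 96 mm above the bench, over a flat 38 mm disc (top 67 mm). At rest its x axis is parallel to the box's x axis
- switch (a joint): angle of the switch, rad: 0 at rest, grows clockwise seen from above, 1.05 at its stop. A spring returns it to 0 within a second of letting go; the bar turns with it and takes about 0.14 N m at the stop
- house_model: small L-profile cream foam house model, 50 x 40 x 40 mm, loose on the platter; origin at the centre of its underside as it stands
- annex_model: white foam block, 30 x 50 x 16 mm, loose on the platter; origin at the centre of its underside as it stands
- tape_roll: yellow ring of tape lying flat, 84 mm outside diameter, 24 mm high, loose, beside the control box; origin at the centre of its underside as it stands
- glue_bottle: white glue bottle with orange cap, 56 mm diameter, 140 mm high, standing loose on the far part of the bench; origin at the centre of its underside as it stands
- foam_block: cream foam block 90 x 60 x 50 mm, loose, at the left side; origin at the centre of its underside as it stands
- pencil_cup: steel cup with pencils, 72 mm diameter, about 150 mm high, standing loose on the far part of the bench; origin at the centre of its underside as it stands
- glue_brush: brush lying loose at the right side, about 200 mm long
- foam_offcut: white foam offcut 70 x 35 x 30 mm, loose, at the left side; origin at the centre of its underside as it stands
Things that resemble listed ones, but are neither listed nor needed, are in the scene too. Several things have the shape of the brake_box; the one meant has the colours described above.

How it is judged (in metres and radians):
On the way, in this order (a step that is already met when the one before it is completed fails the run):
1. the switch is turned clockwise to its stop while the index pin is still seated (value of joint switch above 0.95 rad and value of joint plunger below 0.003 m), for 0.1 s.
2. the switch is let go and has sprung back, the index pin still seated (value of joint switch below 0.12 rad and contact force between the fingers and switch below 0.1 N and value of joint plunger below 0.003 m), for 0.1 s.
At the end, for the whole second after the job is handed in: the gripper holds the red knob up: plunger lift over 13.5 of 16 mm, pin tip over 3 mm above its hole, fingers on the knob with over 4 N; switch let go and within 0.12 rad of rest; the two foam models moved under 15 mm, the other loose things under 30 mm (value of joint plunger above 0.0135 m and z of pin_tip in the frame of seat_hole above 0.003 m and contact force between the fingers and plunger above 4 N and value of joint switch below 0.12 rad and contact force between the fingers and switch below 0.1 N and distance of each of house_model, annex_model from where it was at the start of the episode below 0.015 m and distance of each of tape_roll, glue_bottle, foam_block, pencil_cup, glue_brush, foam_offcut from where it was at the start of the episode below 0.03 m); the arm keeps its last pose, push and grip.
It fails at once if a foam model on the platter is shifted by more than 15 mm (distance of any of house_model, annex_model from where it was at the start of the episode above 0.015 m).
It fails at once if another loose thing on the bench is shifted by more than 30 mm (distance of any of tape_roll, glue_bottle, foam_block, pencil_cup, glue_brush, foam_offcut from where it was at the start of the episode above 0.03 m).
It also fails if it takes over 45 s, if anything falls off the work surface, if the arm or the gripper's body presses on something with over 40 N, if the wrist force passes 120 N, or if a joint passes its speed limit or range.

ROBOT

A 7-joint arm with a two-finger parallel gripper is mounted at the origin on the work surface. World frame = base frame: x ahead of the robot, y to its left, z up, the work surface at z = 0. Lengths are in mm, angles in rad, forces in N, time in s.
With the tool pointing down it reaches from about 400 to 875 mm from the base axis. Payload 19.3 kg.
Tool frame: the origin (TCP) lies at the very end of the fingers, on their centre line; the grasp point (between the pads) lies 19 mm behind it (grip_point_offset is the z of the grasp point in the tool frame, in mm); z points along the fingers, x is the direction in which the jaws open and shut, and the axes are right-handed (so a half turn about z gives the same grasp; the last joint's range is limited). The gripper opens to 85 mm and grips with 20 to 120 N. Pads are 22 mm wide; open, the fingers measure 114 mm over their backs; the gripper's body (76 mm by 85 mm) begins 54 mm behind the grasp point. The pads swing forward as they close: fully open they stand 13 mm farther back than shut.
Start: joints at [1.047, 0.521, -0.036, 1.599, 0.021, 1.021, -0.113], TCP at [273.962, -561.747, 231.291] pointing down, gripper open.
Joint ranges: [-2.91, 2.91], [-0.3, 2.13], [-1.5, 1.42], [0.17, 2.43], [-1.26, 4.41], [0.16, 1.93], [-2.52, 2.52]. Speed limits (rad/s): [1.89, 1.89, 2.39, 2.39, 3.01, 3.01, 3.01].

INTERFACE

Orientations are given as a 3x3 rotation matrix whose columns are the frame's x, y, z axes.
In Python, from workcell import movep, movel, goto_joints, open_gripper, clamp, wait, inverse_kinematics, read_state, camera, PlanningError, finish_job, grip_point_offset gives the robot as it stands. Calls block until the motion is done:
- movep(position, orientation): joint-space move of the TCP to a pose.
- movel(position, frame=None, max_speed=150, guard=None): straight line of the TCP; frame=None keeps the orientation; max_speed is the mean speed in mm/s. With guard (N) it stops when the force on the tool has changed by that much, and returns True; else False.
- goto_joints(angles): joint-space move.
- open_gripper() and clamp(): open the fingers fully, or close them until they stop; the grip force is fixed at half the most.
- wait(seconds).
- inverse_kinematics(position, orientation): joint angles nearest the present ones, or None.
- read_state(): the state.
- camera(name): name is "side" or "top"; returns a dict with "image" (480x640x3 uint8, blue, green, red), "range_z" (480x640 float32, mm along the optical axis (not along the pixel's ray), 0 where there is no reading), "fx", "fy", "cx", "cy" (pixels), "cam_to_world" (4x4, takes a point from camera to world coordinates). Camera axes: x right, y up, looking along -z (the intrinsics and any distortion apply to the point x, -y, -z); pixel columns grow to the right and rows downward; lengths in mm; the calibration is good to about 2 mm. A picture is of the moment at which its call begins.
A pose or a line that the arm cannot do raises PlanningError and nothing moves.
- finish_job(): hands the job in, once; it reports no verdict.
The state is a dict: "time": time; "qpos": joint angles; "qvel": joint speeds; "joint_efforts": joint torques, N m; "eef_pos": TCP position; "tool_rot": TCP orientation; "ft_force": force on the tool from outside, world axes, zero at the start; "torque": the same for the moment, N m; "finger_gap": finger opening in mm.
Only numpy, scipy, OpenCV 4.12 (cv2) and the standard library are available. Lean on these libraries where they do the work, as an engineer would, in place of code of your own. Each camera call takes 0.05 s, during which the arm holds its last target. There are 200 camera calls.

## Working session

There is one attempt and no reset: what is moved stays moved. The work goes in short steps, each a Python script; the robot and the scene stay as the last script left them, time stands still between calls to the robot, and variables do not carry over. Pictures are saved under pics/ and viewed, about 8 in all and at most 12, crops included, and the job is handed in when it is done.

```bash
mkdir -p pics; cat > h.py <<'E'
import numpy as np, cv2
from workcell import *
def pts(c):
    r=c["range_z"].astype(float); v,u=np.mgrid[:r.shape[0],:r.shape[1]]
    P=np.stack([(u-c["cx"])/c["fx"]*r,-(v-c["cy"])/c["fy"]*r,-r,np.ones_like(r)],-1)
    W=(P@np.array(c["cam_to_world"]).T)[...,:3]; W[r<=0]=np.nan
    return W
E
python3 - <<'E'
from h import *
for n in("top","side"):
    c=camera(n); cv2.imwrite(f"pics/{n}0.png",c["image"]); np.savez(f"{n}0.npz",**c)
    print(n,c.keys(),c["fx"],c["cx"],c["cy"],np.round(c["cam_to_world"],3).tolist())
print(read_state(), grip_point_offset)
E
```

```text
top dict_keys(['image', 'range_z', 'fx', 'fy', 'cx', 'cy', 'cam_to_world']) 480.97933425150694 310.87811036510254 241.91902181221556 [[0.037, 0.977, -0.208, 240.413], [-0.999, 0.036, -0.009, -1.252], [-0.001, 0.208, 0.978, 1283.048], [0.0, 0.0, 0.0, 1.0]]
side dict_keys(['image', 'range_z', 'fx', 'fy', 'cx', 'cy', 'cam_to_world']) 452.9356132925019 330.6668962485844 237.5032738278754 [[-0.99, 0.096, -0.107, 360.406], [-0.143, -0.59, 0.794, 885.787], [0.013, 0.801, 0.598, 779.547], [0.0, 0.0, 0.0, 1.0]]
{'time': 0.1, 'qpos': array([ 1.04682992,  0.52200009, -0.03631829,  1.59991013,  0.02118408,
        1.02108739, -0.1127823 ]), 'qvel': array([ 0.00015535, -0.00189525,  0.00079958,  0.00067842, -0.00046103,
        0.00085234,  0.00065558]), 'joint_efforts': array([ 1.50165648e-03, -9.28493929e+01,  1.98303759e+00, -3.70536733e+01,
        1.80851715e-02,  5.37939151e-03,  1.69218906e-04]), 'eef_pos': array([ 273.8178526 , -561.51222342,  230.76954567]), 'tool_rot': array([[ 4.38344409e-01, -8.98806947e-01, -5.01183442e-04],
       [-8.98806509e-01, -4.38344691e-01,  8.89145921e-04],
       [-1.01886163e-03,  6.07147971e-05, -9.99999479e-01]]), 'ft_force': array([0.30943164, 0.43046578, 0.83878372]), 'torque': array([ 0.01204327, -0.05807728,  0.04992826]), 'finger_gap': 85.28975182162858} -18.700000000000003
```

View pics/top0.png

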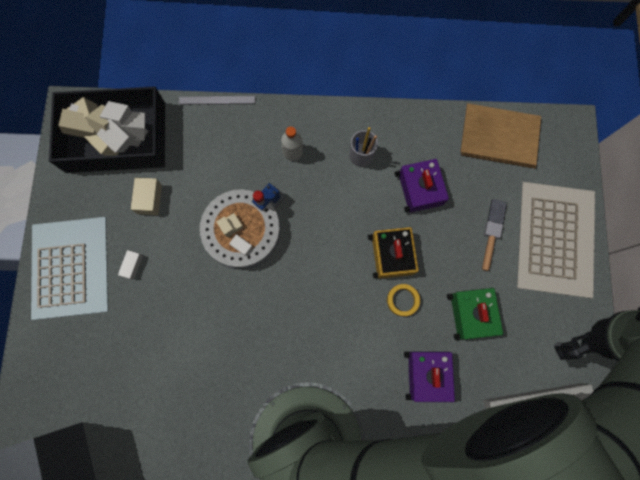

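View pics/side0.png

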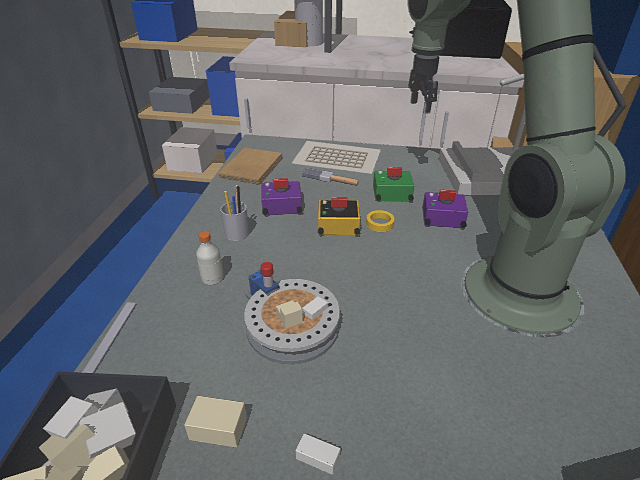

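Candidate switches in the top view are purple (424,184), yellow with black top (395,252), green (477,314) and purple (432,377). The yellow one with the black top plate fits the description. The only red knob is at (258,197), on the blue bridge. I'll check both in a close crop and measure them.

```bash
cat >> h.py <<'E'
def ray(c,uv,z):
    uv=np.atleast_2d(uv).astype(float); M=np.array(c["cam_to_world"])
    d=np.stack([(uv[:,0]-c["cx"])/c["fx"],-(uv[:,1]-c["cy"])/c["fy"],-np.ones(len(uv))],1)@M[:3,:3].T
    o=M[:3,3]; return o+d*((z-o[2])/d[:,2])[:,None]
def redmask(img):
    h=cv2.cvtColor(img,cv2.COLOR_BGR2HSV); H,S,V=cv2.split(h)
    return (((H<6)|(H>172))&(S>150)&(V>70)).astype(np.uint8)
E
python3 - <<'E'
from h import *
C={n:dict(np.load(f"{n}0.npz")) for n in("top","side")}
def crop(n,u,v,w):return cv2.resize(C[n]["image"][v-w:v+w,u-w:u+w],(390,390),interpolation=cv2.INTER_CUBIC)
cv2.imwrite("pics/crop0.png",np.hstack([crop("top",396,252,35),crop("top",245,220,50)]))
for n in C:
    c=C[n]; W=pts(c); m=redmask(c["image"])
    k,lab,st,ce=cv2.connectedComponentsWithStats(m)
    for i in range(1,k):
        if st[i,4]<15: continue
        p=W[lab==i]; p=p[~np.isnan(p[:,0])]
        print(n,i,st[i,4],ce[i].round(1),"med",np.median(p,0).round(1),"zmax",np.percentile(p[:,2],95).round(1))
        ys,xs=np.where(lab==i); uv=np.c_[xs,ys]
        top=p[p[:,2]>np.percentile(p[:,2],95)-8]
        q=top[:,:2]; q=q-q.mean(0); U,S,V=np.linalg.svd(q,full_matrices=False)
        mr=cv2.minAreaRect(top[:,:2].astype(np.float32))
        print("   top",top.mean(0).round(1),"dir",np.degrees(np.arctan2(V[0,1],V[0,0])).round(1),"rect",np.round(mr[0],1),np.round(mr[1],1), round(mr[2],1),len(top))
c=C["top"];W=pts(c)
# boxes: yellow pixels/lid
h=cv2.cvtColor(c["image"],cv2.COLOR_BGR2HSV)
R=(W[...,0]>0)
def ann(sel,name):
    p=W[sel]; mr=cv2.minAreaRect(p[:,:2].astype(np.float32)); print(name,len(p),np.round(mr[0],1),np.round(mr[1],1),round(mr[2],1))
vv,uu=np.mgrid[:480,:640]
near=(abs(uu-396)<32)&(abs(vv-252)<32)
ann(near&(W[...,2]>52)&(W[...,2]<64),"boxtop")
tt=(abs(uu-240)<60)&(abs(vv-228)<60)
s=tt&(W[...,2]>46)&(W[...,2]<58); p=W[s]; cc,r=cv2.minEnclosingCircle(p[:,:2].astype(np.float32)); print("platter",cc,r,np.median(p[:,2]))
s=tt&(h[...,0]>100)&(h[...,0]<125)&(h[...,1]>120)&(W[...,2]>40); ann(s,"bridge"); print(np.percentile(W[s][:,2],[10,50,90]))
E
```

```text
top 1 88 [427.5 179.5] med [ 671.1 -287.    92.8] zmax 98.5
   top [ 671.  -287.5   94.6] dir -158.6 rect [ 674.1 -287.3] [41.6 12.9] 16.1 60
top 2 74 [257.6 195.5] med [600.1 146.8 128.1] zmax 131.6
   top [600.4 147.3 128.3] dir 150.2 rect [600.6 146.4] [23.  20.2] 1.6 67
top 3 93 [397.9 249.8] med [ 481.1 -210.3   93.9] zmax 97.9
   top [ 480.6 -209.9   94.7] dir -166.2 rect [ 484.1 -209.8] [39.9 13.8] 8.8 69
top 5 103 [483.1 313.1] med [ 330.6 -417.9   93.5] zmax 98.3
   top [ 330.3 -419.7   94.6] dir -165.6 rect [ 333.5 -420.4] [40.3 14.8] 9.0 81
top 6 110 [435.8 377.9] med [ 172.7 -299.4   94.4] zmax 99.3
   top [ 172.  -301.1   95.7] dir -170.3 rect [ 175.2 -301.4] [41.7 14. ] 2.5 80
side 1 114 [394.2 171.2] med [ 334.3 -418.3   87.2] zmax 97.9
   top [ 333.7 -419.3   94.8] dir -163.6 rect [ 335.3 -421.7] [41.9 19.9] 19.3 48
side 2 126 [280.5 183.1] med [ 674.6 -284.7   86.8] zmax 98.1
   top [ 674.1 -285.1   95.4] dir 21.4 rect [ 675.6 -285.1] [42.6 14.9] 25.6 44
side 3 146 [446.9 194.9] med [ 175.5 -298.8   85.1] zmax 97.4
   top [ 175.2 -300.1   94.7] dir -176.2 rect [ 175.4 -300.7] [16.4 44.8] 89.6 57
side 4 149 [338.9 201.8] med [ 484.9 -207.7   86.3] zmax 97.8
   top [ 484.6 -210.    94.8] dir -165.6 rect [ 487.3 -212.3] [43.4 16. ] 11.5 57
side 5 132 [266.1 268.6] med [601.3 155.5 128.1] zmax 132.4
   top [601.4 150.1 129.7] dir -136.5 rect [601.3 149.2] [23.8 24.1] 54.3 86
boxtop 1485 [ 486.8 -209.8] [121.  100.7] 8.3
platter (548.2732543945312, 189.5266571044922) 121.08405303955078 51.17461218862263
bridge 206 [617.6 134.6] [33.5 66.9] 50.0
[65.70824132 70.30944057 73.3769109 ]
```

View pics/crop0.png

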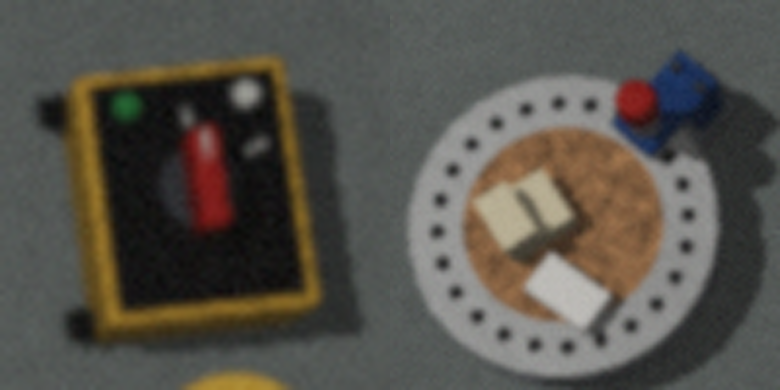

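The yellow box with the black plate and red bar is confirmed (crop (207,180)), with its lamps on the +x side. The red knob (crop (637,100)) sits on the blue bridge. Next I'll plan the motion and go above the switch.

```bash
cat >> h.py <<'E'
def down(deg):
    c,s=np.cos(np.radians(deg)),np.sin(np.radians(deg)); return np.array([[c,s,0],[s,-c,0],[0,0,-1.]])
E
python3 - <<'E'
from h import *
c=dict(np.load("top0.npz"))
print("centre",ray(c,[239.9,227.7],52).round(1),"bottlecap",ray(c,[291,131],140).round(1))
K=ray(c,[257.6,195.5],128);print("knob",K)
for b in (99,-81):
    for a in(b,b-62):
        q=inverse_kinematics([485.5,-210,170],down(a)); print(a,None if q is None else np.round(q,3))
for a in (-60,-40,120,140):
    q=inverse_kinematics([601,148.5,98.3],down(a)); print(a,None if q is None else np.round(q,3))
E
```

```text
centre [[533.2 198.3  52. ]] bottlecap [[770.8  70.8 140. ]]
knob [[599.64607509 147.24738053 128.        ]]
99 [ 0.844  0.543 -0.749  1.885  0.467  0.896  1.595]
37 [ 0.686  0.491 -0.523  1.893  0.322  0.841  0.643]
-81 [ 0.35   0.45  -0.071  1.911  0.044  0.783 -1.159]
-143 [ 0.153  0.457  0.191  1.921 -0.12   0.774 -2.085]
-60 [-0.147  0.684 -0.284  1.71   0.254  0.784 -1.598]
-40 [-0.102  0.692 -0.351  1.707  0.312  0.798 -1.296]
120 [ 0.316  0.923 -1.074  1.684  0.899  1.108  1.061]
140 [ 0.396  1.05  -1.28   1.68   1.058  1.265  1.317]
```

```bash
python3 - <<'E'
from h import *
R=down(-81)
movep([485.5,-210,200],R)
c=camera("side"); cv2.imwrite("pics/side1.png",cv2.resize(c["image"][100:260,240:440],(800,640))[:600])
movel([485.5,-210,120],R)
movel([485.5,-210,72.5],R,max_speed=60,guard=10)
s=read_state(); print(s["eef_pos"],s["ft_force"],s["time"])
c=camera("side"); cv2.imwrite("pics/side2.png",cv2.resize(c["image"][140:260,260:420],(800,600)))
E
```

```text
[ 485.68553032 -210.07871166   72.74097408] [-0.82396313  0.37757125 -0.28322083] 3.3
```

View pics/side2.png

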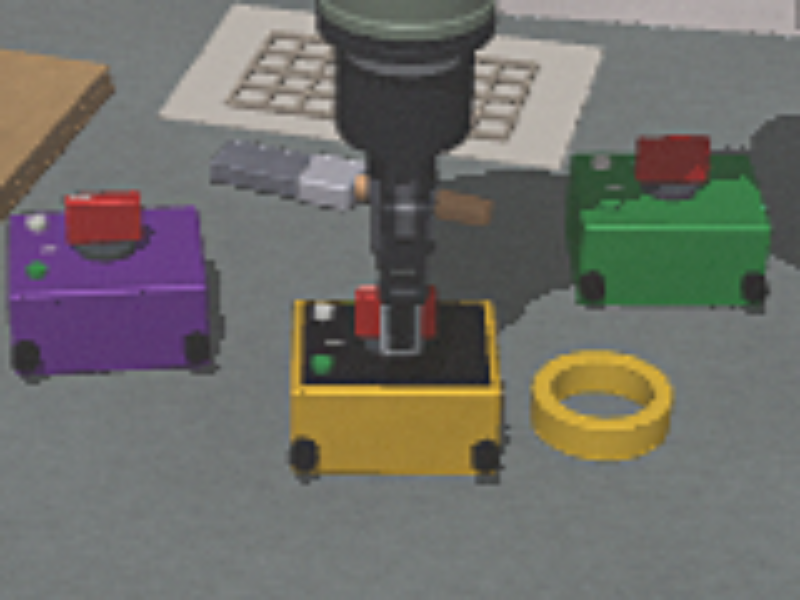

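The fingers straddle the yellow box's bar at about (400,310), with the bar showing on both sides of the front finger. Next I'll clamp and twist in steps, watching the torque.

```bash
python3 - <<'E'
from h import *
clamp(); s=read_state(); print("gap",s["finger_gap"],s["ft_force"].round(1),s["torque"].round(3))
q0=s["qpos"].copy()
for d in (30,50,56,59,62,64):
    q=q0.copy(); q[6]-=np.radians(d); goto_joints(q); wait(0.15)
    s=read_state(); print(d,s["eef_pos"].round(1),s["ft_force"].round(1),s["torque"].round(3),round(s["finger_gap"],1),np.degrees(s["qpos"][6]-q0[6]).round(1))
    if abs(s["torque"][2])>1.2: break
wait(0.3)
c=camera("top"); cv2.imwrite("pics/top2.png",cv2.resize(c["image"][212:292,346:446],(800,640))[:600])
print(s["time"])
E
```

```text
gap 11.537491541683043 [  1.4 -12.1   2.3] [-2.137 -0.093 -0.183]
30 [ 486.  -211.6   73. ] [2.  3.8 0.2] [ 1.099 -0.378  0.082] 11.8 -29.9
50 [ 486.3 -211.4   73. ] [3.4 4.8 0.5] [ 1.314 -0.72   0.137] 11.9 -49.9
56 [ 486.4 -211.4   73. ] [ 3.8  5.8 -0.6] [ 1.393 -0.863  0.081] 11.9 -55.9
59 [ 486.4 -211.3   73. ] [ 3.9  5.8 -0.9] [ 1.349 -0.904  0.133] 11.7 -58.9
62 [ 486.5 -211.3   73. ] [ 3.1  5.2 -1.6] [ 1.273 -0.945  0.459] 12.0 -61.9
64 [ 486.5 -211.4   73. ] [ 3.6  4.1 -1. ] [ 1.082 -0.896  1.075] 11.9 -63.9
6.9333
```

View pics/top2.png

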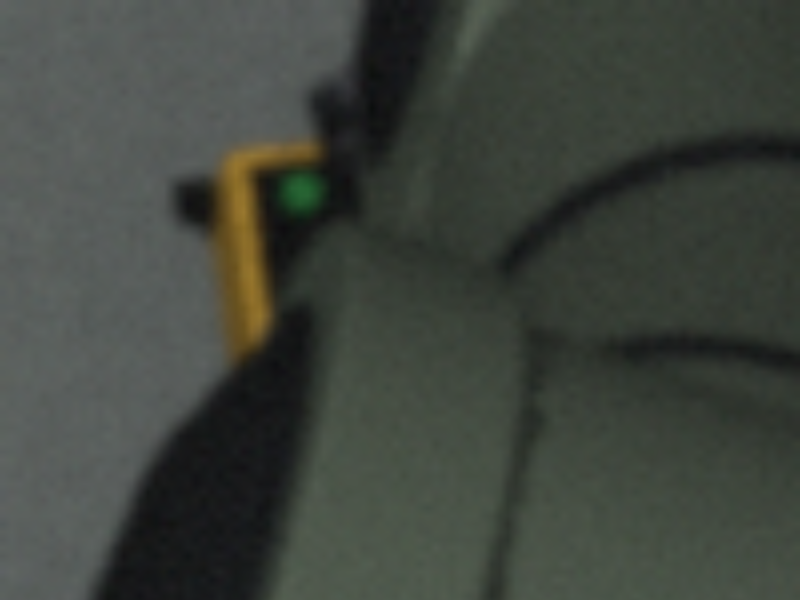

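The top view is blocked by the arm (only the box's edge shows at (250,250)), but the torque step from 0.13 to 1.08 N m between 59° and 64° shows that the switch reached its stop. Now I'll release it and go above the knob.

```bash
python3 - <<'E'
from h import *
open_gripper(); wait(1.0)
s=read_state(); print(s["finger_gap"],s["ft_force"].round(1),s["torque"].round(2))
p=s["eef_pos"]; movel([p[0],p[1],230],max_speed=150); 
for a in (-127.5,52.5,-100,-80):
    q=inverse_kinematics([600.3,148,230],down(a))
    if q is not None and abs(q[6])<2.4 and inverse_kinematics([600.3,148,98.3],down(a)) is not None: break
print(a,q)
movep([600.3,148,230],down(a))
movel([600.3,148,175],max_speed=100)
c=camera("side"); m=redmask(c["image"])
cv2.imwrite("pics/side3.png",cv2.resize(c["image"][150:330,180:420],(800,600))); 
t=camera("top"); W=pts(c); 
sel=np.zeros_like(m); sel[150:240,300:380]=m[150:240,300:380]; P=W[(sel>0)]; P=P[P[:,2]>88]
print("bar",cv2.minAreaRect(P[:,:2].astype(np.float32)))
print(read_state()["time"],read_state()["eef_pos"])
E
```

```text
85.55771095530271 [-0.3  0.2  0.4] [0.03 0.08 0.  ]
52.5 [ 0.40020577  0.83060192 -1.27544705  1.58062629  0.81011397  1.34741316
 -0.05919846]
bar ((484.6776428222656, -207.20213317871094), (40.342132568359375, 7.857875347137451), 15.132616996765137)
12.9667 [600.53055371 148.24646331 175.59752365]
```

View pics/side3.png

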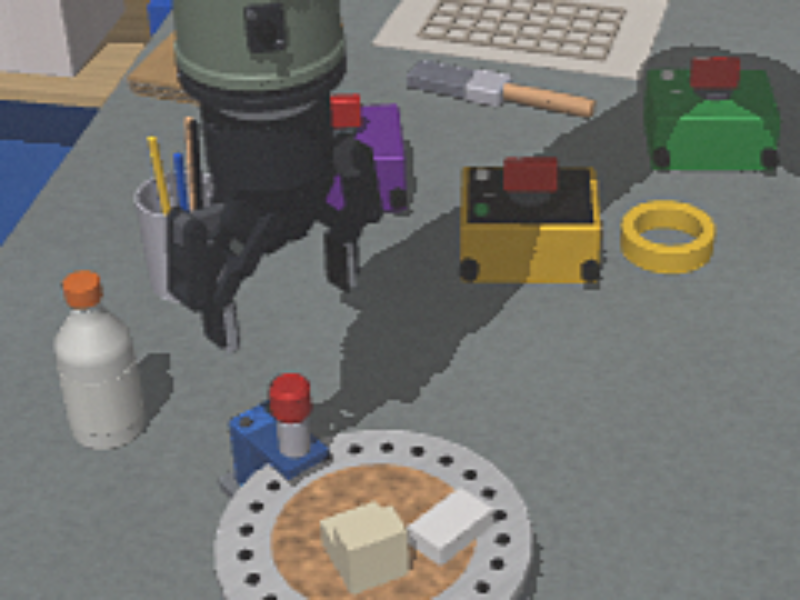

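The bar is back at rest (530,173) and aligned as before. The gripper is over the knob (290,397), nothing else has moved, and the bottle is clear. Descending and gripping.

```bash
python3 - <<'E'
from h import *
g=movel([600.3,148.3,98.3],max_speed=60,guard=10)
s=read_state(); print(g,s["eef_pos"].round(1),s["ft_force"].round(1))
if not g:
    clamp(); wait(0.2); s=read_state(); p=s["eef_pos"]; print(s["finger_gap"],p.round(1),s["ft_force"].round(1))
    for dz in (4,8,12,15,16.5,18):
        movel([p[0],p[1],p[2]+dz],max_speed=30); wait(0.15)
        s=read_state(); print(dz,s["eef_pos"].round(1),s["ft_force"].round(1),round(s["finger_gap"],1))
        if s["ft_force"][2]<-25: break
c=camera("side"); cv2.imwrite("pics/side4.png",cv2.resize(c["image"][240:360,200:360],(800,600)))
print(s["time"])
E
```

```text
False [600.4 148.4  98.7] [-0.2 -0.3 -0.5]
25.87501414296695 [600.6 148.7  98.6] [2.1 1.8 5.7]
4 [600.5 148.6 102.2] [ 4.2  3.3 -6.7] 25.9
8 [600.6 148.6 106.1] [ 4.1  3.9 -8.1] 26.1
12 [600.5 148.6 110. ] [  4.9   4.5 -10.1] 25.9
15 [600.5 148.6 112.9] [  5.5   4.  -11.7] 26.4
16.5 [600.5 148.6 114.4] [  6.1   4.6 -11.1] 25.7
18 [600.5 148.6 115. ] [ 10.4   8.1 -25.6] 25.7
17.6833
```

View pics/side4.png

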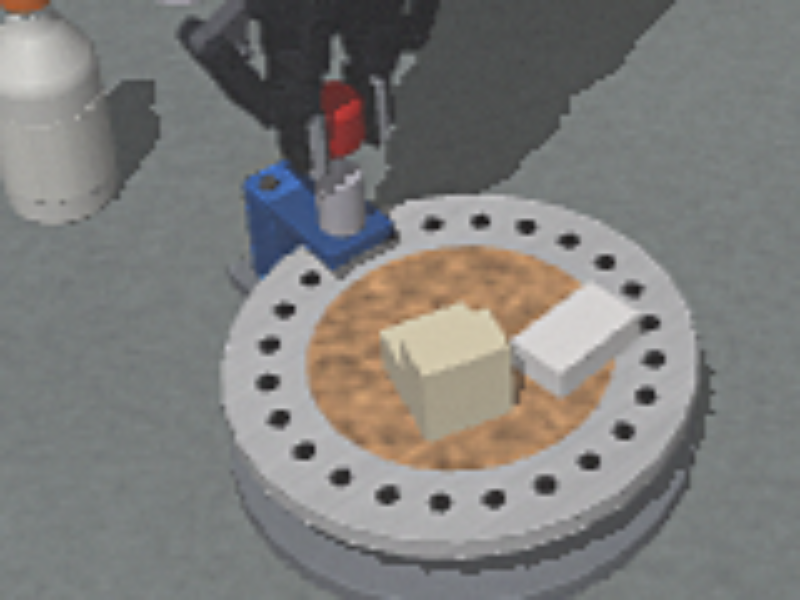

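The knob (343,120) is held above the barrel with a clear gap below it, and the force step at +16 mm is the stop. I'll check that the hold is steady, then hand in.

```bash
python3 - <<'E'
from h import *
for i in range(3):
    wait(0.5); s=read_state(); print(s["eef_pos"].round(1),s["ft_force"].round(1),round(s["finger_gap"],1))
c=camera("side"); W=pts(c); m=redmask(c["image"]); P=W[150:240,300:380][m[150:240,300:380]>0]; P=P[P[:,2]>88]
print("bar",cv2.minAreaRect(P[:,:2].astype(np.float32)))
if s["ft_force"][2]<-18: finish_job(); print("handed in")
E
```

```text
[600.4 148.5 115. ] [ 10.4   7.3 -26. ] 25.6
[600.5 148.6 115. ] [ 10.    7.  -26.4] 25.9
[600.4 148.6 115. ] [  9.6   8.  -26.6] 25.9
bar ((484.703125, -206.75900268554688), (40.95281982421875, 12.020102500915527), 14.415623664855957)
the job is handed in; nothing more can be done
handed in
```

I finished both steps and handed in the job with the gripper still holding the knob up; no verdict was reported.

- **Switch:** I gripped the red bar on the yellow, black-topped box and turned it 64° clockwise. The torque stepped from 0.13 to 1.08 N m, so it reached its stop. I released it before touching the plunger. Later pictures show it back at rest, with the bar measured at about 14–15° after release. The same side view gave about 12° before, so this agrees within measuring noise.
- **Plunger:** I gripped the red knob and pulled it straight up about 16.4 mm. The pull followed the spring at 7–12 N, then jumped to about 26 N at the stop. Over the 1.5 s before hand-in, the force stayed at 26 N and the finger gap at about 26 mm, with no slip.

**Checks that were limited:** The arm hid the switch from the top camera during the twist, so reaching the stop rests on the torque reading alone. The finger gap read about 26 mm on the 28 mm knob, and 12 mm on the 13 mm bar. I put this down to a reading offset, because both grips held. I judged that the loose things hadn't moved by eye and did not measure them.

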